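# Close the parts box and tuck its lid under the lip

## Task

Close the small wooden parts box with the yellow hinged lid: with the fingertips push the lid over from outside, press it down flat, and then push it by its black rib towards the steel lip until its free edge is tucked fully home beneath the lip and the lid stays shut by itself. Do not pinch the lid or jam its edge hard against the lip, leave the parts in the box and do not disturb the other things on the bench.

Things in the scene. Friction and masses are not known exactly. Their poses are not given: they have to be found in the camera images.
- kit_box: open wooden parts box 160 x 110 x 55 mm (its own x, y, z), walls 6 mm, screwed down. Origin: centre of its underside, on the bench top; z up. The lid's hinge is along its +y wall, the steel lip is on its -y wall. Two steel cheek plates on the +-x end walls (outer faces at x = +-83 mm, up to z = 71 mm) have slots for the hinge pin.
- lid_pin (a point): middle of the steel hinge pin, the lid's turning axis (parallel to the box's x). At slide 0 it is at box y = +60 mm, z = 60 mm; sliding moves it to y = +44 mm.
- lid_hinge (a joint): lid angle in rad: 0 = flat over the box with the lid level, 1.57 = upright, larger = leaning back away from the box (stop at 2.2); built-in spring towards 1.8 (0.07 Nm/rad) plus hinge friction 0.03 Nm, so that an untucked lid springs up again: about 3 N on its middle holds it flat.
- lid_slide (a joint): how far the lid with its pin has slid along the slots towards the lip (box -y), in m: 0 = back, where the lid's free edge just clears the lip; 0.016 = fully home, 12 mm of the edge beneath the lip. Runs either way against about 6 N of friction and stays where it is left. If it is slid forward while the lid is up, the edge lands on top of the lip instead of beneath it.
- lid_shell: the yellow lid plate, 140 mm wide along the hinge, 3 mm thick, free edge 90 mm from the pin axis, its mid-plane passes through the pin axis; with the black push rib on its outer face (the face that is on top when closed; it faces away from the box when the lid stands open). Origin on the pin axis; own x along the pin, -y towards the free edge, +z out of the outer face.
- lid_rib (a point): foot of the black push rib, in the middle of its pin-side face, on the lid's outer face (60 mm from the pin axis). The rib is 100 mm long along the hinge, 6 mm thick (60 to 66 mm from the axis) and stands 6.5 mm proud. A fingertip set on the lid between pin and rib pushes the lid home by the rib's pin-side face.
- lid_edge (a point): middle of the lid's free edge, half way through its thickness
- lid_lining: thin black lining on the lid's inner face, 120 x 55 x 2 mm, from 17 to 72 mm from the pin axis (origin on the pin axis). Touching it and the yellow shell at once counts as pinching the lid.
- lip: bent steel retaining lip on the box's -y wall, 110 mm long along x: a flat 4 mm thick, underside 63.5 mm and top 67.5 mm above the bench, that overhangs the box from y = -58 to y = -34 mm (inner edge). Origin as the box's origin.
- lip_mouth (a point): middle of the lip's inner edge, 2 mm below its underside, where the lid's edge must enter (box y = -34 mm, z = 61.5 mm)
- box_cap_1: black plastic tube end cap 30 x 30 x 19 mm lying in the box; bystander, origin at its underside
- box_cap_2: black plastic tube end cap 30 x 30 x 19 mm lying in the box; bystander, origin at its underside
- box_bracket: bright steel angle bracket 30 x 40 x 40 mm standing in the box; bystander, origin at its underside
- hex_bolt_1: bolt standing on its head at the near left, 61 mm tall; bystander, origin at its underside
- end_cap_3: black end cap 30 x 30 x 19 mm on the bench near the robot; bystander, origin at its underside
- hex_key_1: black hex key 35 x 95 x 9 mm lying on the right; bystander, origin at its underside
- bracket_2: steel angle bracket, 40 mm, on the left; bystander, origin at its underside
- pliers: red-handled pliers 60 x 146 x 15 mm lying at the near left; bystander, origin at its underside
- castor: swivel castor 72 x 60 x 65 mm at the far left; bystander, origin at its underside
- marker: black and red marker pen standing on the right, 123 mm tall; bystander, origin at its underside
Mind the look-alikes: they are no part of the job. What is shaped like the kit_box but orange is not meant.

How it is judged:
By the outcome, as a careful person would: the job done as asked, in the order asked, and still so for the second after the job is handed in, with the robot touching nothing.
It also fails if it takes over 38 s, if anything falls off the work surface, if the arm or the gripper's body presses on something with over 40 N, if the wrist force passes 120 N, or if a joint passes its speed limit or range.

## Robot

A 7-joint arm with a two-finger parallel gripper is mounted at the origin on a cart in front of the work surface, level with it; the furniture and walls round the work are solid. World frame = base frame: x ahead of the robot, y to its left, z up, the work surface at z = 0. Lengths are in m, angles in rad, forces in N, time in s.
With the tool pointing down it reaches from about 0.425 to 0.925 m from the base axis. Payload 6.8 kg.
Tool frame: the origin (TCP) lies at the very end of the fingers, on their centre line; the grasp point (between the pads) lies 19 mm behind it; z points along the fingers, x is the direction in which the jaws open and shut, and the axes are right-handed (so a half turn about z gives the same grasp; the last joint's range is limited). The gripper opens to 85 mm and grips with 20 to 120 N. Pads are 22 mm wide; open, the fingers measure 114 mm over their backs; the gripper's body (76 mm by 85 mm) begins 54 mm behind the grasp point. The pads swing forward as they close: fully open they stand 13 mm farther back than shut.
Start: joints at [1.222, 0.477, 0.022, 1.555, -0.011, 1.109, -0.083], TCP at [0.161, -0.656, 0.231] pointing down, gripper open.
Joint ranges: [-2.96, 2.96], [-0.34, 2.1], [-1.41, 1.46], [0.24, 2.44], [-1.37, 4.51], [0.17, 1.92], [-2.96, 2.96]. Speed limits (rad/s): [2.39, 2.39, 3.14, 3.14, 3.14, 3.14, 3.14].

## Interface

Orientations are given as a rotation vector (axis times angle).
In Python, from bench import * gives the robot as it stands.
- The arm moves only by the tool servo_tool, never from a script. Its argument "increments" is one flat list of numbers, 7 for each row, row after row: the shift along the tool's x, y, z in mm, then the turn, a rotation vector about the tool's x, y, z in rad, then the finger opening in mm, from 0 to 85.4. In form: [tx, ty, tz, wx, wy, wz, fingers, tx, ty, tz, wx, wy, wz, fingers, ...]. A call has exactly 8 rows; each row shifts and turns the commanded pose from where the row before left it, along the tool's axes as they then stand; what a row does not reach is not made up. A row lasts 1/8 s, in which the tool goes at most 62.5 mm and 10.7 degrees, less where a joint would pass 70% of its speed; a pose out of reach is approached as far as the arm can. A call is refused whole if a number of a shift passes 62.5 or a number of a turn 0.188, either way. A call with a gripper value outside its range is refused whole. The fingers move at their own pace and stop on an object; "squeeze" is the grip in N (left out, the last holds). Time passes only in rows, so rows that do not move let the fingers close, or fill a call up. It gives the time, the measured TCP pose, the force and the opening at its end, in the units of the state.
- get_obs(): the state, without advancing time (a new reading comes with each control period).
- grab_frame(name): name is "scene" or "top"; returns (picture, depth): 480x640x3 uint8, red, green, blue; 480x640 float32, m along the optical axis (not along the pixel's ray), 0 where there is no reading.
- calibration(name): a dict with "fx", "fy", "cx", "cy" (pixels), "k1" (the pictures are not rectified: a ray, as slopes to the right and down, at radius r is drawn at 1 + k1 r^2 times it, then the intrinsics apply), "eye" and "orientation" of the camera in the world. Camera axes: x right, y up, looking along -z (the intrinsics and any distortion apply to the point x, -y, -z); pixel columns grow to the right and rows downward; lengths in m; the calibration is good to about 2 mm. A picture is of the moment at which its call begins. calibration takes no time and is no camera call.
- hand_in(): hands the job in, once; it reports no verdict.
The state is a dict: "clock": time; "joints": joint angles; "qvel": joint speeds; "tau": joint torques, N m; "tcp_pos": TCP position; "orientation": TCP orientation; "contact_force": force on the tool from outside, world axes, zero at the start; "moment": the same for the moment, N m; "grip_width": finger opening in m.
Only numpy, scipy, OpenCV 4.12 (cv2) and the standard library are available. Lean on these libraries where they do the work, as an engineer would, in place of code of your own. Each camera call takes 0.05 s, during which the arm holds its last target.

## Working session

There is one attempt and no reset: what is moved stays moved. The work goes in short steps, Python scripts to look and compute and a tool call to move; the robot and the scene stay as the last step left them, time stands still between calls to the robot, and variables do not carry over. Pictures are saved under pics/ and viewed, and the job is handed in when it is done.

Besides the shell and the picture viewer there is one more tool, called after ">>>" by a JSON object that holds its "name" and its "arguments", one argument or row to a line. servo_tool: Moves the arm, as the interface text tells. Its arguments: {"type":"object","properties":{"increments":{"type":"array","items":{"type":"number"}},"squeeze":{"type":"number"}},"required":["increments"]}

```bash
ls; mkdir -p pics; python3 - <<'E'
from bench import *
import cv2,numpy as np
o=get_obs();print(o)
for n in("scene","top"):
    p,d=grab_frame(n);cv2.imwrite(f"pics/{n}0.png",p[:,:,::-1]);np.save(f"{n}0.npy",d);print(n,calibration(n))
E
```

```text
pics
{'clock': 0.0, 'joints': array([ 1.22190015,  0.47783969,  0.02233709,  1.55648804, -0.01149296,
        1.10931711, -0.08310691]), 'qvel': array([-0.00063403,  0.00172889,  0.00031561, -0.00082474,  0.00144616,
       -0.00131191, -0.00160707]), 'tau': array([-6.51909286e-04, -5.96455657e+01,  1.60781264e+00, -2.81200057e+01,
        1.24617299e-02,  9.37139470e-03, -7.09474591e-06]), 'tcp_pos': array([ 0.16080582, -0.65492711,  0.2302837 ]), 'orientation': array([-2.47135189,  1.93786614,  0.0025157 ]), 'contact_force': array([-0.1512256 ,  0.53088651, -0.40680949]), 'moment': array([-0.02083663, -0.02493539,  0.01293272]), 'grip_width': 0.08534737715562031}
scene {'fx': 457.45718620612735, 'fy': 457.45718620612735, 'cx': 319.9098704698304, 'cy': 233.16112698446173, 'k1': -0.06028674241036095, 'eye': array([-0.06249912,  0.95273385,  0.87047346]), 'orientation': array([ 0.34359886, -1.23860249, -2.31368318])}
top {'fx': 457.07347703256477, 'fy': 457.07347703256477, 'cx': 319.8830954270517, 'cy': 235.94994992104841, 'k1': -0.04443780275001827, 'eye': array([ 0.3033499 , -0.07368647,  1.29835706]), 'orientation': array([ 0.16530484, -0.151593  , -1.52290181])}
```

View pics/scene0.png

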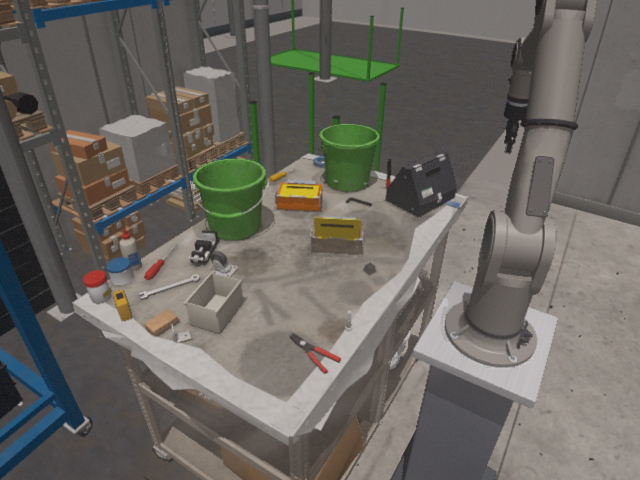

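View pics/top0.png

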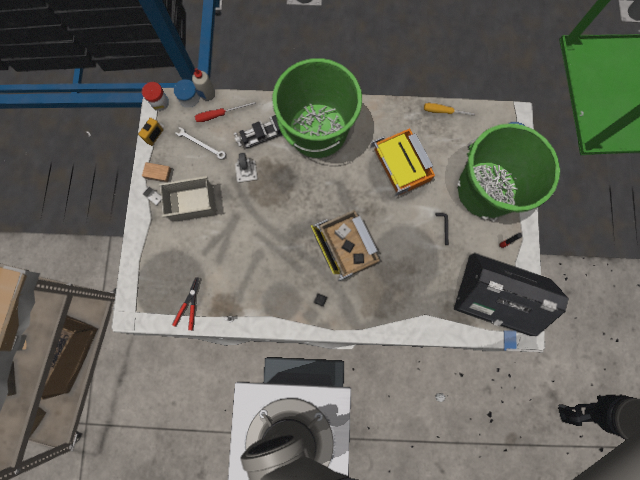

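Two boxes share the shape. One is an orange body with a closed yellow lid at top (405,160) / scene (300,195). The other is a wooden body with its lid open at top (345,245) / scene (337,235). The wooden one fits the description, so I'll confirm it in an enlarged crop.

```bash
python3 - <<'E'
import cv2,numpy as np
t=cv2.imread("pics/top0.png");s=cv2.imread("pics/scene0.png")
cv2.imwrite("pics/c1.png",cv2.resize(t[195:295,295:395],None,fx=6,fy=6,interpolation=cv2.INTER_CUBIC))
cv2.imwrite("pics/c2.png",cv2.resize(s[170:270,270:400],None,fx=6,fy=6,interpolation=cv2.INTER_CUBIC))
E
```

```text
(no output)
```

View pics/c1.png

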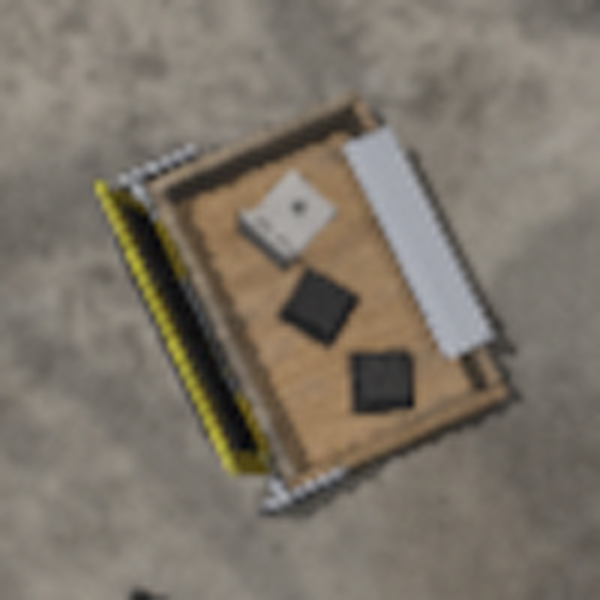

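View pics/c2.png

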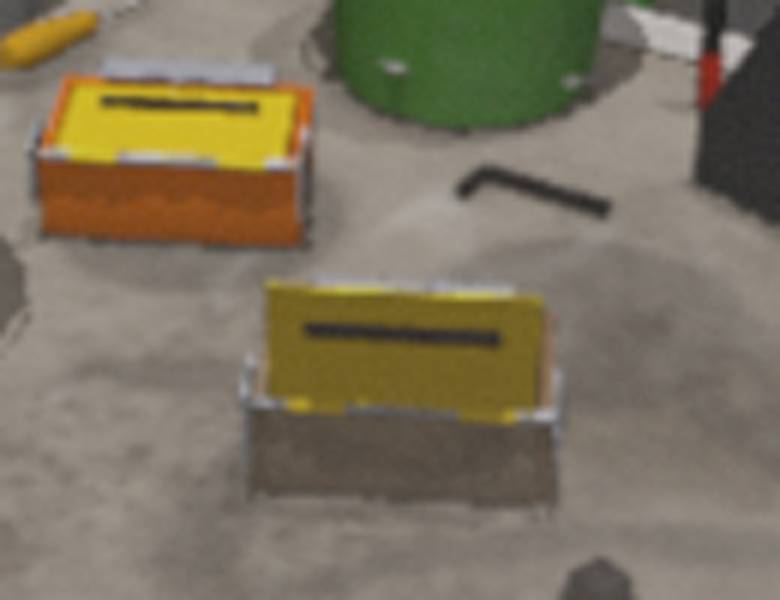

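```bash
cat > h.py <<'E'
from bench import *
import numpy as np
from scipy.spatial.transform import Rotation as R
from scipy.optimize import least_squares
def proj(c,P):
    q=(np.atleast_2d(P)-c['eye'])@R.from_rotvec(c['orientation']).as_matrix()
    u=q[:,0]/-q[:,2];v=-q[:,1]/-q[:,2];f=1+c['k1']*(u*u+v*v)
    return np.c_[c['cx']+c['fx']*u*f,c['cy']+c['fy']*v*f]
def unproj(c,u,v,z=None,d=None):
    a0=(u-c['cx'])/c['fx'];b0=(v-c['cy'])/c['fy'];a,b=a0,b0
    for _ in range(20):
        f=1+c['k1']*(a*a+b*b);a,b=a0/f,b0/f
    w=R.from_rotvec(c['orientation']).as_matrix()@np.array([a,-b,-1])
    t=d if z is None else (z-c['eye'][2])/w[2]
    return c['eye']+t*w
def box2w(p,B):
    x,y,th=p;r=R.from_euler('z',th).as_matrix();return np.atleast_2d(B)@r.T+[x,y,0]
def lidpt(r,off,x,th,s=0):   # r from axis, off outward, angle th
    return [x, .060-s-r*np.cos(th)+off*np.sin(th), .060+r*np.sin(th)+off*np.cos(th)]
E
cat > fit.py <<'E'
from h import *
c=calibration("top")
B=[[80,55,55],[80,-55,55],[-80,-55,55],[-80,55,55],[55,-34,67.5],[55,-58,67.5],[-55,-58,67.5],[-55,-34,67.5]]
B=np.array(B)/1000
px=np.array([[150,185],[365,100],[508,395],[285,490],[345,150],[388,125],[493,335],[450,358]])/6+[295,195]-.4
r=least_squares(lambda p:(proj(c,box2w(p,B))-px).ravel(),[.5,-.1,.45])
print(r.x,np.degrees(r.x[2]));print(((proj(c,box2w(r.x,B))-px)*1).round(1))
d=np.load("top0.npy")
for u,v in((366.,237.),(340.,240.),(412.,200.)): print(unproj(c,u,v,d=d[int(v),int(u)]))
# scene check
cs=calibration("scene")
G=np.array([[80,55,55],[-80,55,55],[80,55,0],[-80,55,0]])/1000
print("scene", ((proj(cs,box2w(r.x,G))-[270,170])*6).round())
for th in (1.6,1.7,1.8,1.9,2.0):
    print(th,((proj(c,box2w(r.x,[lidpt(.09,0,.07,th),lidpt(.09,0,-.07,th)]))-[295,195]+.4)*6).round().tolist(),((proj(cs,box2w(r.x,[lidpt(.09,0,.07,th),lidpt(.09,0,-.07,th)]))-[270,170])*6).round().tolist())
E
python3 fit.py
```

```text
[ 0.54328995 -0.13852338  0.46329101] 26.544619684493167
[[-0.5 -0.5]
 [-0.7 -2. ]
 [ 0.1  0.3]
 [ 0.9  0.8]
 [-0.1 -0.5]
 [ 0.6  0.2]
 [ 0.2  0.9]
 [-0.6  0.6]]
[ 0.55840088 -0.18400668  0.06896047]
[ 0.55897675 -0.1149043   0.00872684]
[ 0.69086707 -0.32420435 -0.00354993]
scene [[246. 397.]
 [549. 416.]
 [246. 482.]
 [543. 500.]]
1.6 [[139.0, 160.0], [274.0, 455.0]] [[263.0, 252.0], [540.0, 268.0]]
1.7 [[120.0, 169.0], [255.0, 464.0]] [[262.0, 262.0], [540.0, 278.0]]
1.8 [[101.0, 178.0], [235.0, 473.0]] [[260.0, 274.0], [539.0, 290.0]]
1.9 [[83.0, 187.0], [217.0, 482.0]] [[258.0, 287.0], [538.0, 304.0]]
2.0 [[65.0, 196.0], [199.0, 491.0]] [[256.0, 302.0], [538.0, 318.0]]
```

```bash
python3 - <<'E'
from h import *
c=calibration("top");d=np.load("top0.npy")
for u,v in((480,265),(500,280),(540,300),(462,300),(512,275),(520,335),(510,239),(370,258),(320,300)): print(u,v,unproj(c,u,v,d=d[v,u]).round(3))
o=get_obs();T=R.from_rotvec(o['orientation']).as_matrix();print(T.round(3))
# max heights in corridor
vv,uu=np.mgrid[0:480:3,0:640:3]
P=np.array([unproj(c,float(u),float(v),d=d[v,u]) for u,v in zip(uu.ravel(),vv.ravel()) if d[v,u]>0])
for y0 in np.arange(-.7,.2,.1):
    m=(P[:,1]>y0)&(P[:,1]<y0+.1)
    print(round(y0,1),[ (round(x0,1),round(P[m&(P[:,0]>x0)&(P[:,0]<x0+.1)][:,2].max(initial=-9),2)) for x0 in np.arange(.1,.8,.1)])
E
```

```text
480 265 [ 0.482 -0.471  0.141]
500 280 [ 0.442 -0.511  0.168]
540 300 [ 0.397 -0.611  0.167]
462 300 [ 0.397 -0.447  0.063]
512 275 [ 0.479 -0.611  0.002]
520 335 [ 0.311 -0.63  -0.003]
510 239 [ 0.568 -0.58   0.074]
370 258 [ 0.511 -0.202  0.006]
320 300 [ 0.385 -0.065  0.017]
[[ 0.239 -0.971 -0.   ]
 [-0.971 -0.239  0.002]
 [-0.002  0.    -1.   ]]
-0.7 [(np.float64(0.1), np.float64(0.49)), (np.float64(0.2), np.float64(0.01)), (np.float64(0.3), np.float64(0.17)), (np.float64(0.4), np.float64(0.17)), (np.float64(0.5), np.float64(0.01)), (np.float64(0.6), np.float64(0.21)), (np.float64(0.7), np.float64(0.21))]
-0.6 [(np.float64(0.1), np.float64(0.66)), (np.float64(0.2), np.float64(0.01)), (np.float64(0.3), np.float64(0.16)), (np.float64(0.4), np.float64(0.17)), (np.float64(0.5), np.float64(0.12)), (np.float64(0.6), np.float64(0.21)), (np.float64(0.7), np.float64(0.05))]
-0.5 [(np.float64(0.1), np.float64(0.69)), (np.float64(0.2), np.float64(0.01)), (np.float64(0.3), np.float64(0.11)), (np.float64(0.4), np.float64(0.17)), (np.float64(0.5), np.float64(0.09)), (np.float64(0.6), np.float6
[... 923 characters left out ...]
at64(0.3), np.float64(0.02)), (np.float64(0.4), np.float64(0.15)), (np.float64(0.5), np.float64(0.15)), (np.float64(0.6), np.float64(0.05)), (np.float64(0.7), np.float64(0.21))]
-0.0 [(np.float64(0.1), np.float64(0.02)), (np.float64(0.2), np.float64(0.01)), (np.float64(0.3), np.float64(0.01)), (np.float64(0.4), np.float64(0.0)), (np.float64(0.5), np.float64(0.0)), (np.float64(0.6), np.float64(0.0)), (np.float64(0.7), np.float64(0.21))]
0.1 [(np.float64(0.1), np.float64(0.01)), (np.float64(0.2), np.float64(0.01)), (np.float64(0.3), np.float64(0.07)), (np.float64(0.4), np.float64(0.0)), (np.float64(0.5), np.float64(0.0)), (np.float64(0.6), np.float64(0.0)), (np.float64(0.7), np.float64(0.07))]
```

```bash
cat >> h.py <<'E'
BX=np.array([0.5433,-0.1385,0.4633])
def toolR(phi,yaw=BX[2]):
    c,s=np.cos(yaw),np.sin(yaw)
    return np.array([[c,s,0],[s,-c,0],[0,0,-1.]])@R.from_rotvec([-phi,0,0]).as_matrix()
def rows(p,Rm,tg,f=0):
    out=[]
    p=np.array(p);Rm=np.array(Rm)
    for q,Rq in tg:
        t=(Rm.T@(np.array(q)-p)*1000).round(1); w=R.from_matrix(Rm.T@Rq).as_rotvec().round(4)
        out+=[*(float(a) for a in t),*(float(a) for a in w),f]
        p=p+Rm@t/1000;Rm=Rm@R.from_rotvec(w).as_matrix()
    print("max",np.abs(np.array(out).reshape(-1,7)).max(0))
    for i in range(0,len(out),56): print(out[i:i+56])
def now():
    o=get_obs();return o['tcp_pos'],R.from_rotvec(o['orientation']).as_matrix(),o
def bpos(p,Rm):  # tcp in box frame mm, tilt
    r=R.from_euler('z',BX[2]).as_matrix();q=r.T@(np.array(p)-[BX[0],BX[1],0]);
    z=r.T@Rm[:,2]; return (q*1000).round(1),z.round(3)
E
python3 - <<'E'
from h import *
p,Rm,o=now()
g=box2w(BX,[0,.15,.20])[0]
b0,b1=np.arctan2(p[1],p[0]),np.arctan2(g[1],g[0]);r0,r1=np.hypot(*p[:2]),np.hypot(*g[:2])
y0=np.arctan2(Rm[1,0],Rm[0,0]);tg=[]
for i in range(1,17):
    s=i/16; s=s*s*(3-2*s)*.6+.4*s
    b=b0+s*(b1-b0);r=r0+s*(r1-r0)
    z=p[2]+ (.1*min(1,i/4) if i<=11 else .1+(g[2]-p[2]-.1)*(i-11)/5)
    tg.append(([r*np.cos(b),r*np.sin(b),z],toolR(0 if i<11 else .61*(i-10)/6,y0+s*(BX[2]-y0))))
rows(p,Rm,tg)
E
```

```text
max [1.150e+01 6.400e+01 2.500e+01 1.016e-01 3.490e-02 1.452e-01 0.000e+00]
[-6.9, -28.0, -25.0, 0.0001, 0.0016, -0.0569, 0, -9.3, -38.5, -25.0, -0.0, -0.0, -0.079, 0, -10.8, -47.1, -25.0, -0.0, -0.0, -0.0979, 0, -11.5, -54.0, -25.0, -0.0, -0.0, -0.1136, 0, -11.3, -59.1, 0.0, -0.0, -0.0, -0.1263, 0, -10.3, -62.4, 0.0, -0.0, -0.0, -0.1357, 0, -8.8, -64.0, 0.0, -0.0, -0.0, -0.142, 0, -6.9, -64.0, 0.0, -0.0, -0.0, -0.1452, 0]
[-4.8, -62.5, 0.0, -0.0, -0.0, -0.1452, 0, -2.5, -59.7, 0.0, -0.0, -0.0, -0.142, 0, -0.6, -55.7, 0.0, -0.1015, 0.0069, -0.1356, 0, 1.0, -52.8, 20.9, -0.1015, 0.0192, -0.1249, 0, 2.3, -48.7, 16.6, -0.1016, 0.0285, -0.11, 0, 3.1, -43.4, 13.7, -0.1016, 0.0342, -0.0918, 0, 3.2, -37.3, 12.3, -0.1016, 0.0349, -0.0709, 0, 2.8, -31.0, 12.6, -0.1016, 0.0302, -0.0483, 0]
```

>>> {"name": "servo_tool", "arguments": {
  "increments": [-7,-28,-25,0,0,-0.057,0,-9,-38,-25,0,0,-0.079,0,-11,-47,-25,0,0,-0.098,0,-11,-50,-25,0,0,-0.112,0,-11,-56,0,0,0,-0.125,0,-10,-58,0,0,0,-0.13,0,-9,-58,0,0,0,-0.135,0,-7,-58,0,0,0,-0.138,0],
  "squeeze": 20
}}

```text
clock: 1.1
tcp_pos: [0.4367, -0.3734, 0.3309]
orientation: [-3.062, 0.703, 0.001]
contact_force: [0.5, -0.7, -0.3]
grip_width: 0.0002
```

```bash
python3 - <<'E'
from h import *
p,Rm,o=now()
g=box2w(BX,[0,.15,.20])[0]
b0,b1=np.arctan2(p[1],p[0]),np.arctan2(g[1],g[0]);r0,r1=np.hypot(*p[:2]),np.hypot(*g[:2])
y0=np.arctan2(Rm[1,0],Rm[0,0]);tg=[]
for i in range(1,9):
    s=1-(1-i/8)**1.15
    b=b0+s*(b1-b0);r=r0+s*(r1-r0)
    z=p[2] if i<3 else p[2]+(g[2]-p[2])*(i-2)/6
    tg.append(([r*np.cos(b),r*np.sin(b),z],toolR(.61*i/8,y0+s*(BX[2]-y0))))
rows(p,Rm,tg)
E
```

```text
max [4.400e+00 5.810e+01 1.350e+01 7.640e-02 4.860e-02 1.301e-01 0.000e+00]
[-2.1, -58.1, 0.0, -0.0764, 0.0055, -0.1301, 0, -0.6, -55.4, -4.2, -0.0761, 0.0145, -0.1266, 0, 0.8, -55.6, 13.5, -0.0762, 0.0235, -0.122, 0, 2.0, -53.8, 9.9, -0.0761, 0.0319, -0.1163, 0, 3.0, -51.5, 6.6, -0.0762, 0.039, -0.1094, 0, 3.8, -48.8, 4.0, -0.0762, 0.0449, -0.1008, 0, 4.4, -45.0, 2.1, -0.0762, 0.0486, -0.0897, 0, 4.4, -38.4, 2.6, -0.0762, 0.0453, -0.0704, 0]
```

>>> {"name": "servo_tool", "arguments": {
  "increments": [-2,-58,0,-0.076,0.0055,-0.13,0,-0.6,-55.4,-4.2,-0.076,0.0145,-0.1266,0,0.8,-55.6,13.5,-0.076,0.0235,-0.122,0,2,-53.8,9.9,-0.076,0.032,-0.1163,0,3,-51.5,6.6,-0.076,0.039,-0.1094,0,3.8,-48.8,4,-0.076,0.045,-0.1,0,4.4,-45,2.1,-0.076,0.0486,-0.09,0,4.4,-38.4,2.6,-0.076,0.0453,-0.07,0]
}}

```text
clock: 2.1
tcp_pos: [0.4773, -0.0046, 0.2002]
orientation: [2.473, 0.581, 0.187]
contact_force: [0.3, -0.6, -0.4]
grip_width: 0.0
```

```bash
python3 - <<'E'
from h import *
import cv2
p,Rm,o=now();print(p,bpos(p,Rm),Rm.round(3),o['joints'].round(2))
for n in("scene","top"):
    im,d=grab_frame(n);im=im[170:270,270:400] if n=="scene" else im[195:310,285:400]
    cv2.imwrite(f"pics/{n}1.png",cv2.resize(im[:,:,::-1],None,fx=5,fy=5,interpolation=cv2.INTER_CUBIC))
E
```

```text
[ 0.47728881 -0.00460276  0.20020863] (array([  0.8, 149.3, 200.2]), array([ 0.002, -0.574, -0.819])) [[ 0.895  0.364  0.258]
 [ 0.446 -0.734 -0.513]
 [ 0.003  0.574 -0.819]] [ 0.05  0.26 -0.66  2.18  0.9   1.08 -0.72]
```

View pics/scene1.png

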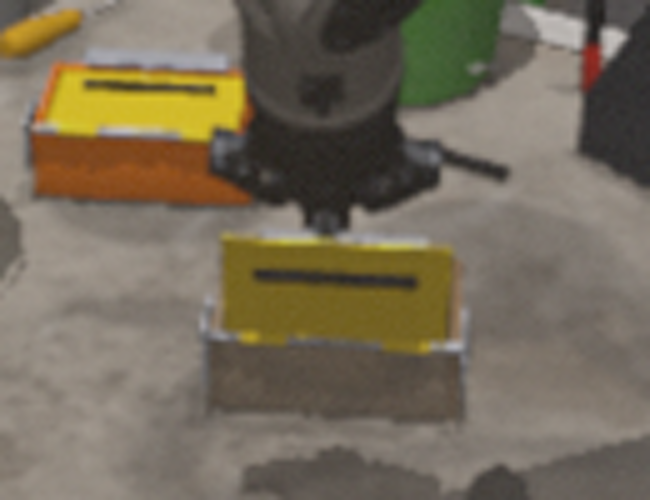

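View pics/top1.png

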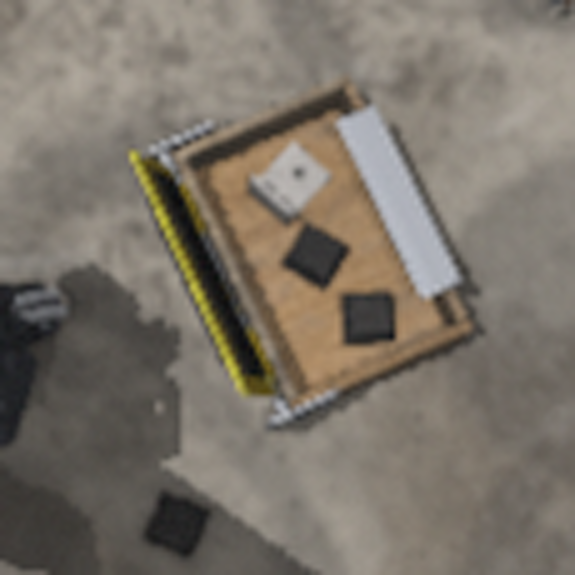

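```bash
cat > sweep.py <<'E'
from h import *
H=.011
def pose(th,gap=0,rc=.042):
    phi=.61*np.clip((th-.15)/1.25,0,1)
    e=np.array([-np.cos(th),np.sin(th)]);n=np.array([np.sin(th),np.cos(th)])
    b=np.array([np.sin(phi),np.cos(phi)])
    w=n-(n@b)*b; w/=np.linalg.norm(w)     # away-from-lid width dir
    c=np.array([.060,.060])+rc*e+(.0015+gap)*n
    t=c+H*w
    # rib / edge clearance of side face
    sl=(b@n)/(b@e); 
    return [0,t[0],t[1]],phi,(sl*(.060-rc)*1000)
def tgt(th,**k):
    t,phi,_=pose(th,**k);return box2w(BX,t)[0],toolR(phi)
E
python3 - <<'E'
from sweep import *
for th in(1.9,1.8,1.6,1.4,1,.5,.2,.1,0): t,f,cl=pose(th);print(th,(np.array(t)*1000).round(1),round(f,2),round(cl,1))
p,Rm,o=now()
ths=[(1.9,.045),(1.9,.03),(1.88,.018),(1.85,.01),(1.83,.004),(1.8,.001),(1.76,0),(1.7,0)]
a=tgt(1.9,gap=.045)
tg=[(p+(a[0]-p)*k/4,a[1]) for k in (1,2,3)]+[tgt(1.9,gap=.045),tgt(1.9,gap=.03),tgt(1.86,gap=.017),tgt(1.82,gap=.009),tgt(1.8,gap=.004)]
rows(p,Rm,tg)
E
```

```text
1.9 [ 0. 84. 93.] 0.61 5.2
1.8 [ 0.  80.  94.3] 0.61 7.2
1.6 [ 0.  71.7 95.6] 0.61 11.8
1.4 [ 0.  63.4 95.3] 0.61 17.8
1 [ 0.  48.6 91.7] 0.41 27.2
0.5 [ 0.  34.7 79.6] 0.17 52.7
0.2 [ 0.  30.1 69.5] 0.02 101.4
0.1 [ 0.  29.4 65.7] 0.0 179.4
0 [ 0. nan nan] 0.0 inf
max [1.00e-01 1.44e+01 2.82e+01 2.30e-03 7.00e-04 6.20e-03 0.00e+00]
[0.1, -11.7, 28.2, -0.0023, -0.0007, 0.0062, 0, 0.1, -11.8, 28.2, 0.0, 0.0, 0.0, 0, 0.0, -11.8, 28.2, 0.0, 0.0, 0.0, 0, 0.1, -11.8, 28.1, 0.0, 0.0, 0.0, 0, -0.0, 14.4, 4.2, 0.0, 0.0, 0.0, 0, -0.0, 14.3, 3.4, 0.0, 0.0, 0.0, 0, -0.0, 9.3, 2.7, 0.0, 0.0, 0.0, 0, -0.0, 5.5, 1.9, 0.0, 0.0, 0.0, 0]sweep.py:7: RuntimeWarning: invalid value encountered in divide
  w=n-(n@b)*b; w/=np.linalg.norm(w)     # away-from-lid width dir
sweep.py:11: RuntimeWarning: divide by zero encountered in scalar divide
  sl=(b@n)/(b@e);
```

>>> {"name": "servo_tool", "arguments": {
  "increments": [0,-11.7,28.2,0,0,0.006,0,0,-11.8,28.2,0,0,0,0,0,-11.8,28.2,0,0,0,0,0,-11.8,28,0,0,0,0,0,14.4,4.2,0,0,0,0,0,14.3,3.4,0,0,0,0,0,9.3,2.7,0,0,0,0,0,5.5,1.9,0,0,0,0]
}}

```text
clock: 3.2
tcp_pos: [0.5086, -0.0685, 0.0976]
orientation: [2.478, 0.566, 0.188]
contact_force: [-0.2, 0.1, -0.1]
grip_width: 0.0
```

```bash
python3 - <<'E'
from sweep import *
import cv2
p,Rm,o=now();print(bpos(p,Rm),o['contact_force'].round(2))
ths=np.linspace(1.8,1.2,9)[1:]
rows(p,Rm,[tgt(t) for t in ths])
im,d=grab_frame("top");im=im[195:310,285:400]
cv2.imwrite("pics/top2.png",cv2.resize(im[:,:,::-1],None,fx=5,fy=5,interpolation=cv2.INTER_CUBIC))
E
```

```text
(array([ 0.2, 78.1, 97.6]), array([-0.001, -0.573, -0.82 ])) [-0.25  0.1  -0.15]
max [2.00e-01 2.80e+00 2.80e+00 3.66e-02 8.00e-04 1.36e-02 0.00e+00]
[-0.2, -0.5, 2.8, 0.0001, 0.0008, -0.0136, 0, 0.0, 2.8, 1.4, 0.0, -0.0, -0.0, 0, 0.0, 2.7, 1.6, 0.0, -0.0, -0.0, 0, 0.0, 2.6, 1.8, 0.0, -0.0, -0.0, 0, 0.0, 2.4, 2.0, 0.0, -0.0, -0.0, 0, 0.0, 2.3, 1.9, 0.0244, -0.0, -0.0, 0, 0.0, 2.2, 1.9, 0.0366, -0.0, -0.0, 0, 0.0, 2.1, 1.9, 0.0366, -0.0, -0.0, 0]
```

View pics/top2.png

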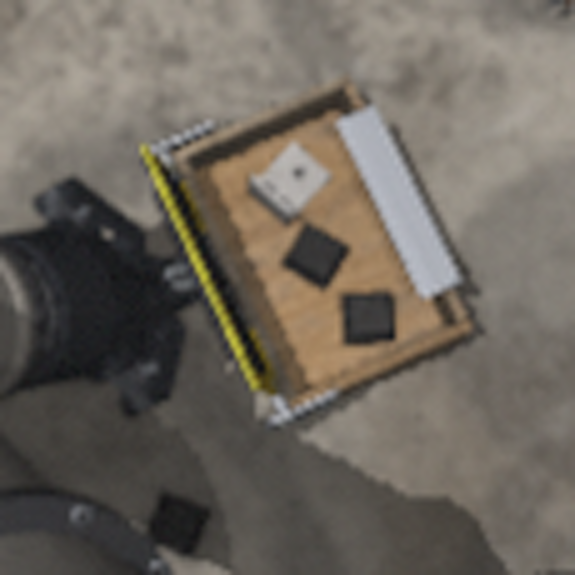

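>>> {"name": "servo_tool", "arguments": {
  "increments": [0,-0.5,2.5,0,0,-0.013,0,0,2.8,1.4,0,0,0,0,0,2.7,1.6,0,0,0,0,0,2.6,1.8,0,0,0,0,0,2.4,2,0,0,0,0,0,2.3,1.9,0.0244,0,0,0,0,2.2,1.9,0.0366,0,0,0,0,2.1,1.9,0.0366,0,0,0]
}}

```text
clock: 4.25
tcp_pos: [0.5178, -0.0875, 0.093]
orientation: [2.569, 0.608, 0.155]
contact_force: [-1.0, 1.4, -0.9]
grip_width: -0.0003
```

```bash
python3 - <<'E'
from sweep import *
p,Rm,o=now();print(bpos(p,Rm),o['contact_force'].round(2),pose(1.2))
ths=np.linspace(1.2,.15,17)[1:]
rows(p,Rm,[tgt(t) for t in ths])
E
```

```text
(array([-0. , 57.1, 93. ]), array([-0.002, -0.488, -0.873])) [-0.97  1.41 -0.89] ([0, np.float64(0.055766307009555725), np.float64(0.09429620355919127)], np.float64(0.5124000000000001), np.float64(21.916227242573896))
max [0.00e+00 3.50e+00 2.40e+00 3.21e-02 1.80e-03 1.60e-03 0.00e+00]
[0.0, 3.5, 1.3, 0.0297, 0.0018, 0.0016, 0, 0.0, 1.7, 1.8, 0.032, -0.0, 0.0, 0, 0.0, 1.6, 1.9, 0.032, -0.0, 0.0, 0, 0.0, 1.6, 1.9, 0.0321, -0.0, 0.0, 0, 0.0, 1.4, 2.0, 0.032, -0.0, 0.0, 0, 0.0, 1.4, 2.1, 0.032, -0.0, 0.0, 0, 0.0, 1.3, 2.0, 0.032, -0.0, 0.0, 0, 0.0, 1.2, 2.2, 0.0321, -0.0, 0.0, 0]
[0.0, 1.2, 2.1, 0.032, -0.0, 0.0, 0, 0.0, 1.0, 2.2, 0.032, -0.0, 0.0, 0, 0.0, 1.0, 2.3, 0.032, -0.0, 0.0, 0, 0.0, 0.8, 2.2, 0.0321, -0.0, 0.0, 0, 0.0, 0.8, 2.3, 0.032, -0.0, 0.0, 0, 0.0, 0.7, 2.3, 0.032, -0.0, 0.0001, 0, 0.0, 0.6, 2.4, 0.032, -0.0, -0.0, 0, 0.0, 0.6, 2.3, 0.0321, -0.0, -0.0, 0]
```

>>> {"name": "servo_tool", "arguments": {
  "increments": [0,1.8,1.7,0.03,0,0,0,0,1.7,1.8,0.032,0,0,0,0,1.6,1.9,0.032,0,0,0,0,1.6,1.9,0.032,0,0,0,0,1.4,2,0.032,0,0,0,0,1.4,2.1,0.032,0,0,0,0,1.3,2,0.032,0,0,0,0,1.2,2.2,0.032,0,0,0]
}}

```text
clock: 5.25
tcp_pos: [0.5256, -0.1028, 0.0837]
orientation: [2.813, 0.664, 0.083]
contact_force: [-0.3, 0.8, 2.1]
grip_width: 0.0
```

>>> {"name": "servo_tool", "arguments": {
  "increments": [0,1.2,2.1,0.032,0,0,0,0,1,2.2,0.032,0,0,0,0,1,2.3,0.032,0,0,0,0,0.8,2.2,0.032,0,0,0,0,0.8,2.3,0.032,0,0,0,0,0.7,2.3,0.032,0,0,0,0,0.6,2.4,0.032,0,0,0,0,0.6,2.3,0.032,0,0,0]
}}

```text
clock: 6.25
tcp_pos: [0.5297, -0.1109, 0.0669]
orientation: [3.057, 0.722, -0.002]
contact_force: [1.1, 2.3, 3.0]
grip_width: -0.0004
```

```bash
python3 - <<'E'
from sweep import *
import cv2
p,Rm,o=now();print(bpos(p,Rm),o['contact_force'].round(2),pose(.15))
for n in("scene","top"):
    im,d=grab_frame(n);im=im[170:270,270:400] if n=="scene" else im[195:310,285:400]
    cv2.imwrite(f"pics/{n}3.png",cv2.resize(im[:,:,::-1],None,fx=5,fy=5,interpolation=cv2.INTER_CUBIC))
E
```

```text
(array([ 0.2, 30.8, 66.9]), array([-0.002, -0.001, -1.   ])) [1.11 2.3  2.95] ([0, np.float64(0.02969577192539662), np.float64(0.06775955818079524)], np.float64(0.0), np.float64(119.09864710061908))
```

View pics/top3.png

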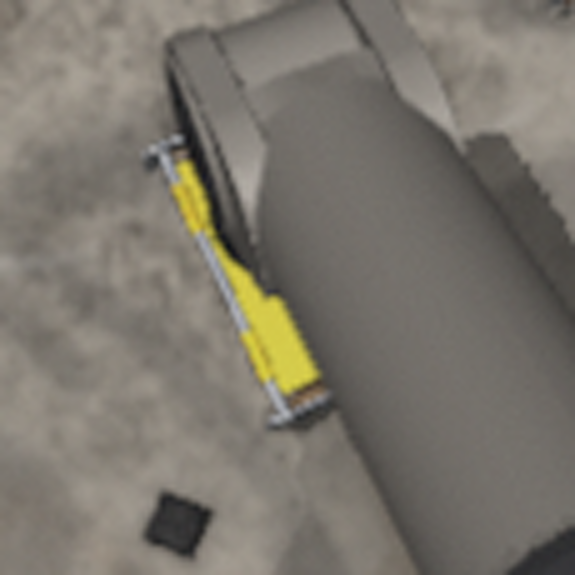

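View pics/scene3.png

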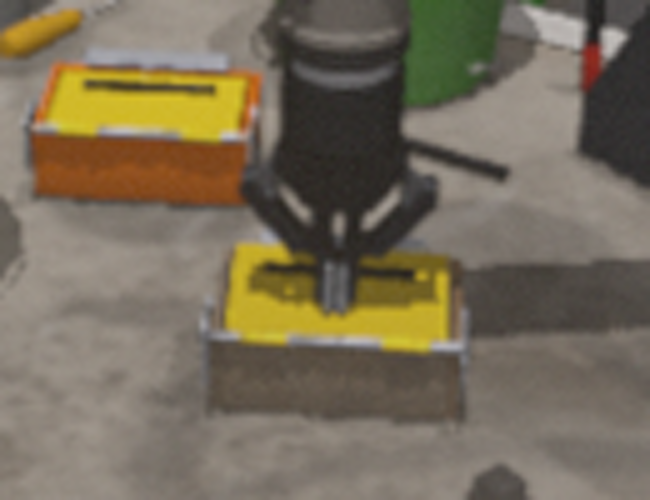

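>>> {"name": "servo_tool", "arguments": {
  "increments": [0,0,1,0,0,0,0,0,0,1,0,0,0,0,0,0,1,0,0,0,0,0,0,0.8,0,0,0,0,0,0,0.6,0,0,0,0,0,0,0.4,0,0,0,0,0,0,0,0,0,0,0,0,0,0,0,0,0,0,0]
}}

```text
invalid input at $.increments: expected a multiple of 7 numbers
```

>>> {"name": "servo_tool", "arguments": {
  "increments": [0,0,1,0,0,0,0,0,0,1,0,0,0,0,0,0,1,0,0,0,0,0,0,0.8,0,0,0,0,0,0,0.6,0,0,0,0,0,0,0.4,0,0,0,0,0,0,0,0,0,0,0,0,0,0,0,0,0,0]
}}

```text
clock: 7.35
tcp_pos: [0.5292, -0.1111, 0.062]
orientation: [3.055, 0.721, -0.003]
contact_force: [2.1, -2.4, 3.1]
grip_width: -0.0003
```

>>> {"name": "servo_tool", "arguments": {
  "increments": [0,0,0.4,0,0,0,0,0,0,0,0,0,0,0,0,0,0.3,0,0,0,0,0,0,0,0,0,0,0,0,0,0.2,0,0,0,0,0,0,0,0,0,0,0,0,0,0,0,0,0,0,0,0,0,0,0,0,0]
}}

```text
clock: 8.35
tcp_pos: [0.5293, -0.1111, 0.0615]
orientation: [3.055, 0.721, -0.003]
contact_force: [0.1, -2.6, 7.2]
grip_width: -0.0
```

>>> {"name": "servo_tool", "arguments": {
  "increments": [0,1.5,0,0,0,0,0,0,2,0,0,0,0,0,0,2,0,0,0,0,0,0,2,0,0,0,0,0,0,2,0,0,0,0,0,0,2,0,0,0,0,0,0,1.5,0,0,0,0,0,0,1,0,0,0,0,0]
}}

```text
clock: 9.35
tcp_pos: [0.5342, -0.1207, 0.0613]
orientation: [-3.056, -0.724, 0.006]
contact_force: [-5.1, 4.5, 11.2]
grip_width: -0.0002
```

```bash
python3 - <<'E'
from sweep import *
import cv2
p,Rm,o=now();r=R.from_euler('z',BX[2]).as_matrix();print(bpos(p,Rm),(r.T@o['contact_force']).round(2))
im,d=grab_frame("scene");im=im[180:265,290:390]
cv2.imwrite(f"pics/scene4.png",cv2.resize(im[:,:,::-1],None,fx=7,fy=7,interpolation=cv2.INTER_CUBIC))
E
```

```text
(array([-0.2, 20. , 61.3]), array([-0.004,  0.002, -1.   ])) [-2.61  6.29 11.19]
```

View pics/scene4.png

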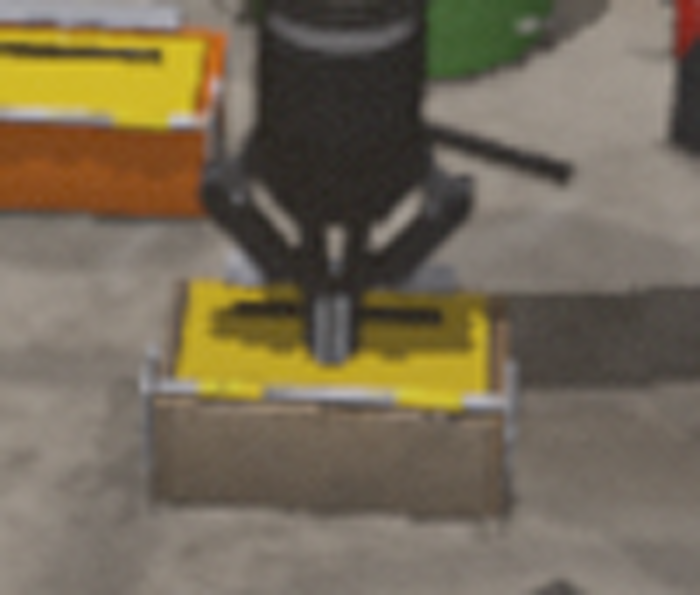

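>>> {"name": "servo_tool", "arguments": {
  "increments": [0,0,-0.3,0,0,0,0,0,0,-0.2,0,0,0,0,0,1,0,0,0,0,0,0,1,0,0,0,0,0,0,1,0,0,0,0,0,0,1,0,0,0,0,0,0,1,0,0,0,0,0,0,0,0,0,0,0,0]
}}

```text
clock: 10.4
tcp_pos: [0.5368, -0.1253, 0.0615]
orientation: [-3.056, -0.724, 0.005]
contact_force: [-2.1, 4.1, 6.8]
grip_width: 0.0002
```

```bash
python3 - <<'E'
from sweep import *
import cv2
p,Rm,o=now();r=R.from_euler('z',BX[2]).as_matrix();print(bpos(p,Rm),(r.T@o['contact_force']).round(2))
im,d=grab_frame("scene");im=im[180:265,290:390]
cv2.imwrite(f"pics/scene5.png",cv2.resize(im[:,:,::-1],None,fx=7,fy=7,interpolation=cv2.INTER_CUBIC))
E
```

```text
(array([ 0.1, 14.7, 61.5]), array([-0.003,  0.002, -1.   ])) [-0.07  4.6   6.76]
```

View pics/scene5.png

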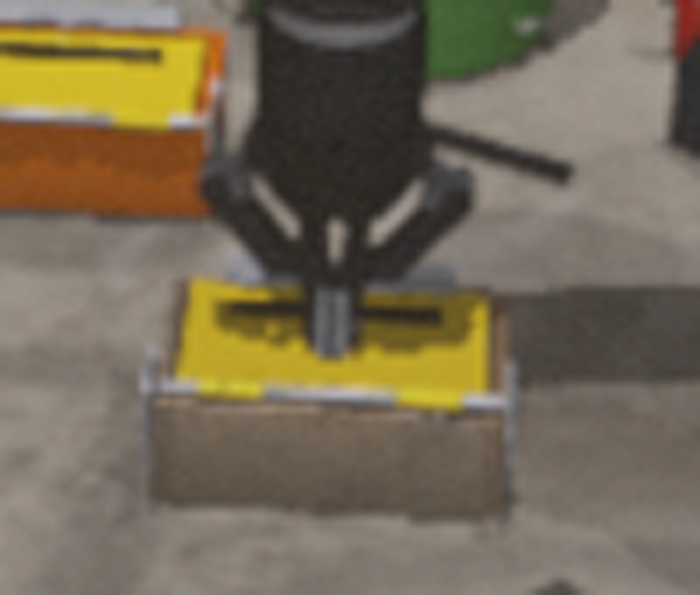

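>>> {"name": "servo_tool", "arguments": {
  "increments": [0,1,0,0,0,0,0,0,1,0,0,0,0,0,0,1,0,0,0,0,0,0,1,0,0,0,0,0,0,1,0,0,0,0,0,0,1,0,0,0,0,0,0,1,0,0,0,0,0,0,0,0,0,0,0,0]
}}

```text
clock: 11.45
tcp_pos: [0.54, -0.1316, 0.0614]
orientation: [-3.056, -0.724, 0.005]
contact_force: [-1.9, 3.5, 5.4]
grip_width: -0.0001
```

```bash
cat > st.py <<'E'
from sweep import *
import cv2,sys
p,Rm,o=now();r=R.from_euler('z',BX[2]).as_matrix();print(bpos(p,Rm),(r.T@o['contact_force']).round(2))
if len(sys.argv)>1:
    im,d=grab_frame("scene");im=im[180:265,290:390]
    cv2.imwrite(sys.argv[1],cv2.resize(im[:,:,::-1],None,fx=7,fy=7,interpolation=cv2.INTER_CUBIC))
E
python3 st.py pics/scene6.png
```

```text
(array([ 0.1,  7.6, 61.4]), array([-0.003,  0.002, -1.   ])) [-0.11  4.01  5.35]
```

View pics/scene6.png

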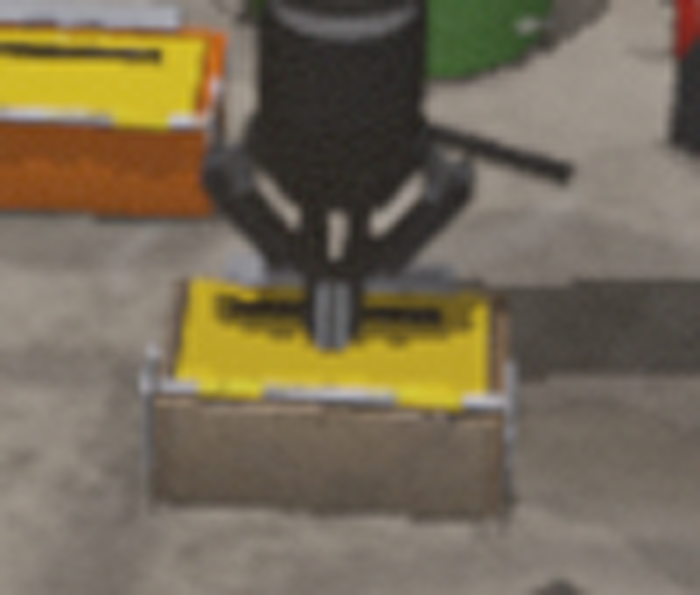

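>>> {"name": "servo_tool", "arguments": {
  "increments": [0,1,0,0,0,0,0,0,1,0,0,0,0,0,0,1,0,0,0,0,0,0,1,0,0,0,0,0,0,1,0,0,0,0,0,0,1,0,0,0,0,0,0,1,0,0,0,0,0,0,0,0,0,0,0,0]
}}

```text
clock: 12.5
tcp_pos: [0.543, -0.1378, 0.0614]
orientation: [-3.056, -0.724, 0.005]
contact_force: [-2.3, 3.7, 5.7]
grip_width: 0.0002
```

```bash
python3 st.py pics/scene7.png
```

```text
(array([ 0.1,  0.7, 61.4]), array([-0.003,  0.002, -1.   ])) [-0.41  4.29  5.67]
```

View pics/scene7.png

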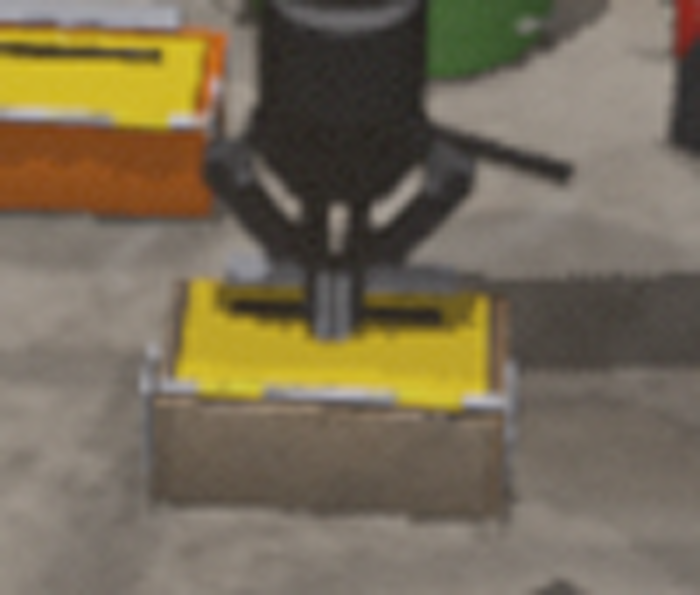

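```bash
python3 - <<'E'
from sweep import *
cs=calibration("scene")
f=lambda P:((proj(cs,box2w(BX,np.array(P)/1000))-[290,180])*7+3).round().tolist()
print("tcp",f([[0,.7,61.5],[0,11.7,61.5],[0,6,61.5]]))
print("rib foot pinside s0",f([[-50,0,61.5],[50,0,61.5]]),"top",f([[-50,0,68],[50,0,68],[-50,-6,68],[50,-6,68]]))
print("rib s16",f([[-50,-16,61.5],[50,-16,61.5]]))
print("pin corners",f([[83,60,71],[-83,60,71]]),"pin",f([[70,60,60],[-70,60,60]]),"lipends top",f([[55,-34,67.5],[-55,-34,67.5]]),f([[55,-58,67.5],[-55,-58,67.5]]))
print("box bot",f([[80,55,0],[-80,55,0]]),f([[80,55,55],[-80,55,55]]))
E
```

```text
tcp [[334.0, 330.0], [333.0, 343.0], [333.0, 336.0]]
rib foot pinside s0 [[442.0, 336.0], [227.0, 323.0]] top [[443.0, 324.0], [227.0, 311.0], [443.0, 317.0], [228.0, 304.0]]
rib s16 [[443.0, 317.0], [230.0, 305.0]]
pin corners [[142.0, 373.0], [512.0, 395.0]] pin [[171.0, 395.0], [482.0, 414.0]] lipends top [[223.0, 273.0], [456.0, 286.0]] [[228.0, 246.0], [457.0, 260.0]]
box bot [[150.0, 495.0], [496.0, 517.0]] [[150.0, 397.0], [504.0, 418.0]]
```

```bash
python3 - <<'E'
import cv2,numpy as np
ims=[cv2.imread(f"pics/scene{i}.png") for i in (4,5,6,7)]
cv2.imwrite("pics/cmp.png",np.vstack([np.hstack([cv2.resize(i[270:420,390:520],None,fx=3,fy=3)for i in ims[:2]]),np.hstack([cv2.resize(i[270:420,390:520],None,fx=3,fy=3)for i in ims[2:]])])[:,:])
for i in ims:
    g=i[:,425:438].mean(1).astype(int)
    print([ (r,*g[r]) for r in range(270,345,5)])
E
python3 - <<'E'
import cv2
i=cv2.imread("pics/cmp.png");print(i.shape);cv2.imwrite("pics/cmp.png",cv2.resize(i,(650,600)))
E
```

```text
[(270, np.int64(104), np.int64(101), np.int64(103)), (275, np.int64(105), np.int64(102), np.int64(103)), (280, np.int64(105), np.int64(101), np.int64(102)), (285, np.int64(97), np.int64(95), np.int64(98)), (290, np.int64(81), np.int64(89), np.int64(93)), (295, np.int64(56), np.int64(87), np.int64(98)), (300, np.int64(37), np.int64(87), np.int64(102)), (305, np.int64(31), np.int64(78), np.int64(92)), (310, np.int64(30), np.int64(55), np.int64(65)), (315, np.int64(33), np.int64(42), np.int64(48)), (320, np.int64(36), np.int64(48), np.int64(55)), (325, np.int64(35), np.int64(68), np.int64(80)), (330, np.int64(35), np.int64(87), np.int64(103)), (335, np.int64(34), np.int64(94), np.int64(112)), (340, np.int64(33), np.int64(92), np.int64(109))]
[(270, np.int64(102), np.int64(100), np.int64(101)), (275, np.int64(97), np.int64(96), np.int64(95)), (280, np.int64(90), np.int64(87), np.int64(87)), (285, np.int64(85), np.int64(84), np.int64(87)), (290, np.int64(81), np.int64(89), np.int64(94)), (295, np.int64(58), np.int64(89), np.int64(100)), (300, np.int64(39), np.int64(87), np.int64(104)), (3
[... 1191 characters left out ...]
np.int64(78), np.int64(76), np.int64(79)), (280, np.int64(82), np.int64(80), np.int64(81)), (285, np.int64(86), np.int64(86), np.int64(88)), (290, np.int64(80), np.int64(87), np.int64(93)), (295, np.int64(55), np.int64(88), np.int64(99)), (300, np.int64(37), np.int64(88), np.int64(103)), (305, np.int64(34), np.int64(78), np.int64(92)), (310, np.int64(32), np.int64(52), np.int64(61)), (315, np.int64(34), np.int64(40), np.int64(46)), (320, np.int64(36), np.int64(48), np.int64(56)), (325, np.int64(34), np.int64(72), np.int64(85)), (330, np.int64(33), np.int64(112), np.int64(132)), (335, np.int64(37), np.int64(151), np.int64(176)), (340, np.int64(42), np.int64(168), np.int64(193))]
(900, 780, 3)
```

View pics/cmp.png

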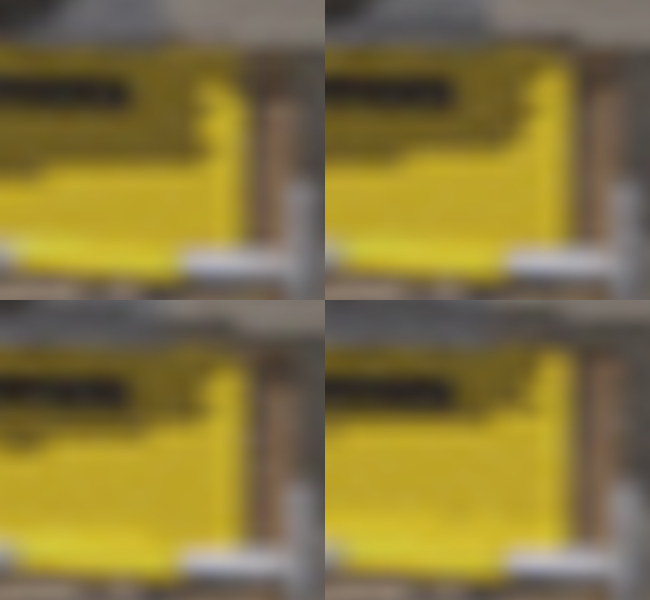

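```bash
python3 - <<'E'
import cv2,numpy as np
a=cv2.imread("pics/scene0.png")[180:265,290:390];a=cv2.resize(a,None,fx=7,fy=7,interpolation=cv2.INTER_CUBIC)
b=cv2.imread("pics/scene7.png")
def lab(i):
    i=i[330:450,120:530].copy()
    for r in range(340,450,20): cv2.putText(i,str(r),(0,r-330),0,.35,(0,0,255),1)
    return cv2.resize(i,(790,290))
cv2.imwrite("pics/cmp2.png",np.vstack([lab(a),lab(b)]))
E
```

```text
(no output)
```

View pics/cmp2.png

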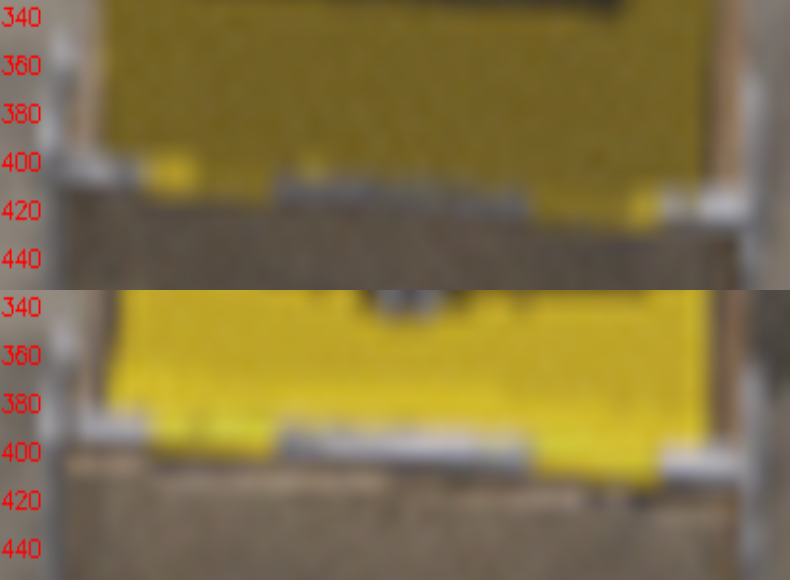

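The lid slid about 10 mm by friction while it was held flat at z = 61.5. The yellow stops at the lip's inner edge, so its edge is under the lip. Next I push on to the rib.

>>> {"name": "servo_tool", "arguments": {
  "increments": [0,0.8,0,0,0,0,0,0,0.8,0,0,0,0,0,0,0.8,0,0,0,0,0,0,0.8,0,0,0,0,0,0,0.8,0,0,0,0,0,0,0.8,0,0,0,0,0,0,0,0,0,0,0,0,0,0,0,0,0,0,0]
}}

```text
clock: 13.55
tcp_pos: [0.5449, -0.1415, 0.0613]
orientation: [-3.055, -0.725, 0.006]
contact_force: [-2.6, 5.5, 6.6]
grip_width: -0.0
```

```bash
python3 st.py pics/scene8.png
```

```text
(array([ 0.1, -3.4, 61.3]), array([-0.003,  0.003, -1.   ])) [0.11 6.1  6.59]
```

View pics/scene8.png

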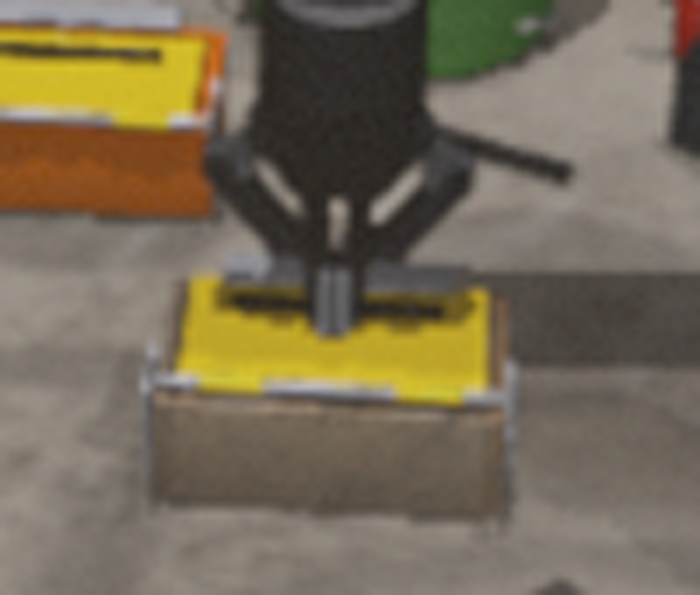

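>>> {"name": "servo_tool", "arguments": {
  "increments": [0,0.8,0,0,0,0,0,0,0.8,0,0,0,0,0,0,0.8,0,0,0,0,0,0,0.8,0,0,0,0,0,0,0,0,0,0,0,0,0,0,0,0,0,0,0,0,0,0,0,0,0,0,0,0,0,0,0,0,0]
}}

```text
clock: 14.6
tcp_pos: [0.5455, -0.1426, 0.0612]
orientation: [-3.052, -0.726, 0.007]
contact_force: [-5.7, 8.8, 8.3]
grip_width: -0.0
```

```bash
python3 st.py
```

```text
(array([ 0.2, -4.7, 61.2]), array([-0.004,  0.005, -1.   ])) [-1.17 10.47  8.33]
```

>>> {"name": "servo_tool", "arguments": {
  "increments": [0,0,-0.2,0,0,0,0,0,0.5,0,0,0,0,0,0,0.5,0,0,0,0,0,0,0.5,0,0,0,0,0,0,0.5,0,0,0,0,0,0,0,0,0,0,0,0,0,0,0,0,0,0,0,0,0,0,0,0,0,0]
}}

```text
clock: 15.6
tcp_pos: [0.5456, -0.1427, 0.0612]
orientation: [-3.05, -0.727, 0.009]
contact_force: [-7.6, 12.6, 9.3]
grip_width: 0.0
```

```bash
python3 st.py pics/scene9.png; python3 - <<'E'
import cv2,numpy as np
L=[]
for n in(7,8,9):
    i=cv2.imread(f"pics/scene{n}.png")[270:420,120:530]
    for r in range(280,420,20): cv2.putText(i,str(r),(0,r-270),0,.35,(0,0,255),1)
    L.append(cv2.resize(i,(540,198)))
cv2.imwrite("pics/cmp3.png",np.vstack(L))
E
```

```text
(array([ 0.2, -4.8, 61.2]), array([-0.004,  0.007, -1.   ])) [-1.15 14.68  9.29]
```

View pics/cmp3.png

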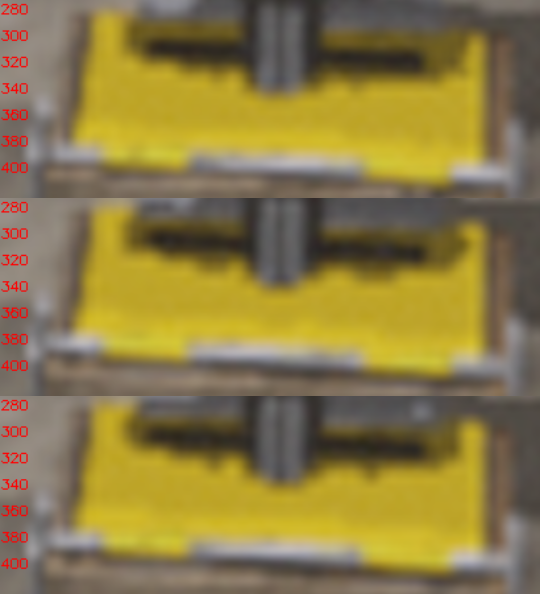

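>>> {"name": "servo_tool", "arguments": {
  "increments": [0,-1.2,-0.2,0,0,0,0,0,-1.2,-0.2,0,0,0,0,0,-1,-0.3,0,0,0,0,0,-0.5,-0.5,0,0,0,0,0,-0.3,-1,0,0,0,0,0,-0.5,-1.5,0,0,0,0,0,-1,-2,0,0,0,0,0,-2,-3,0,0,0,0]
}}

```text
clock: 16.65
tcp_pos: [0.5451, -0.1434, 0.0706]
orientation: [3.055, 0.72, -0.004]
contact_force: [0.9, 0.1, 1.2]
grip_width: 0.0003
```

```bash
python3 st.py
```

```text
(array([-0.6, -5.2, 70.6]), array([-0.003, -0.003, -1.   ])) [ 0.84 -0.36  1.19]
```

>>> {"name": "servo_tool", "arguments": {
  "increments": [0,0,-8,0,0,0,0,0,0,-15,0,0,0,0,0,0,-20,0,0,0,0,0,0,-25,0,0,0,0,0,-10,-25,0,0,0,0,0,-30,-15,0,0,0,0,0,-40,0,0,0,0,0,0,-40,0,0,0,0,0]
}}

```text
clock: 17.65
tcp_pos: [0.4916, -0.0341, 0.18]
orientation: [3.054, 0.72, -0.0]
contact_force: [0.2, -0.2, 0.3]
grip_width: 0.0002
```

>>> {"name": "servo_tool", "arguments": {
  "increments": [0,-45,0,0,0,0,0,0,-45,0,0,0,0,0,0,-45,0,0,0,0,0,0,-40,0,0,0,0,0,0,-30,0,0,0,0,0,0,-15,0,0,0,0,0,0,0,0,0,0,0,0,0,0,0,0,0,0,0]
}}

```text
clock: 18.65
tcp_pos: [0.3939, 0.1607, 0.178]
orientation: [3.055, 0.718, -0.003]
contact_force: [0.2, 0.0, -0.5]
grip_width: 0.0004
```

```bash
python3 - <<'E'
from h import *
import cv2
p,Rm,o=now();print(p,o['contact_force'].round(2))
for n in("scene","top"):
    im,d=grab_frame(n);cv2.imwrite(f"pics/{n}10f.png",im[:,:,::-1]);c=im[180:265,290:390] if n=="scene" else im[200:290,300:390]
    cv2.imwrite(f"pics/{n}10.png",cv2.resize(c[:,:,::-1],None,fx=6,fy=6,interpolation=cv2.INTER_CUBIC))
c=calibration("top")
f=lambda P,o:((proj(c,box2w(BX,np.array(P)/1000))-o)*6+3).round().tolist()
for s in(0,12,16): print(s,"rib foot",f([[50,-s,61.5],[-50,-s,61.5]],[300,200]),"pin",f([[70,60-s,60],[-70,60-s,60]],[300,200]))
print("lip inner",f([[55,-34,67.5],[-55,-34,67.5]],[300,200]))
E
```

```text
[0.39392237 0.16065089 0.17803848] [ 0.24  0.05 -0.51]
0 rib foot [[252.0, 159.0], [344.0, 355.0]] pin [[116.0, 174.0], [242.0, 449.0]]
12 rib foot [[276.0, 149.0], [368.0, 344.0]] pin [[140.0, 163.0], [266.0, 438.0]]
16 rib foot [[284.0, 146.0], [375.0, 340.0]] pin [[148.0, 160.0], [274.0, 434.0]]
lip inner [[315.0, 118.0], [417.0, 332.0]]
```

View pics/top10.png

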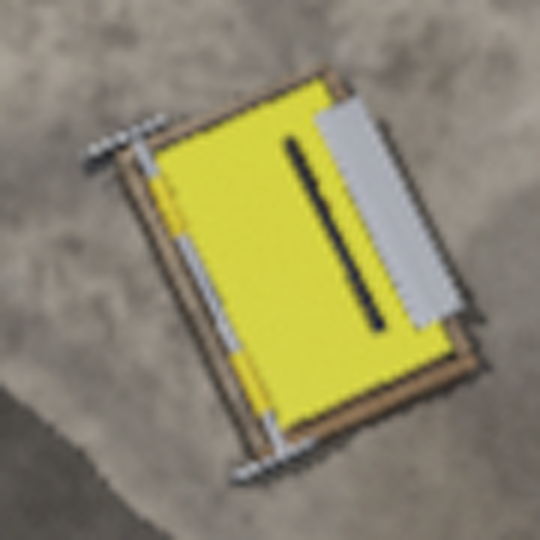

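View pics/scene10.png

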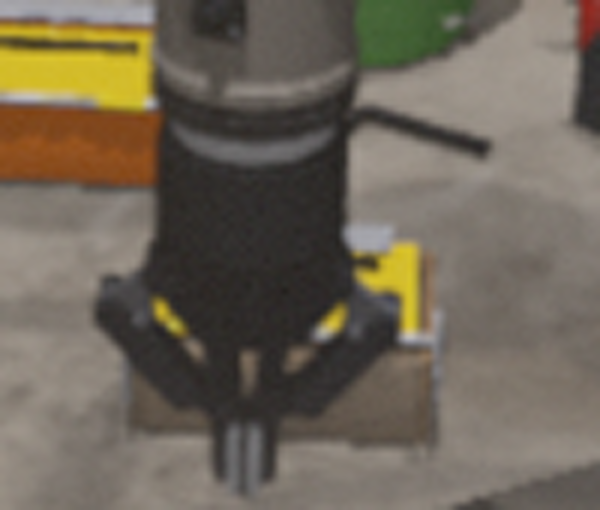

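View pics/top10f.png

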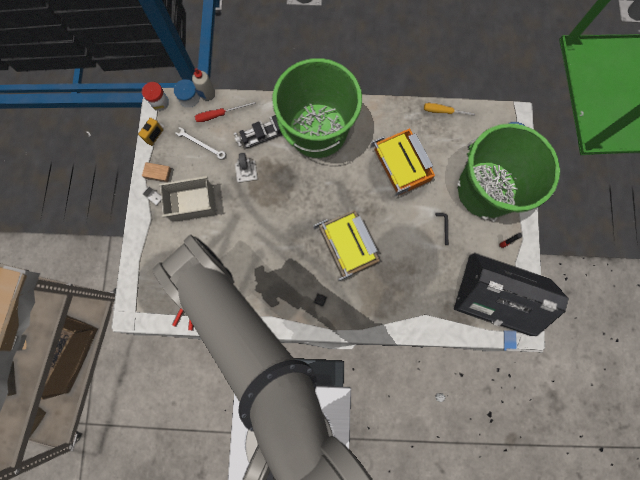

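The wooden box at (347,243) is shut with its lid edge under the lip, the other things haven't moved, and the arm is clear.

```bash
python3 - <<'E'
from bench import *
print(hand_in())
E
```

```text
the job is handed in; nothing more can be done
None
```

The wooden box is shut: the lid's free edge is under the steel lip, and the lid stayed flat and home with the arm clear of it. I handed the job in at about 19 s of the 38 s allowed.

**What I did:** With shut fingertips I pushed the lid over from outside, keeping the contact force to about 4 N. I pressed it flat with about 7 N, the fingertips at z = 61.5 mm, where the lid lies level. I then pushed it along to its stop and lifted off.

**Last checks:**
- **Slide:** in the top picture the pin and rib lie where I predicted them for a full 16 mm slide.
- **Edge under the lip:** the gap from rib to lip is about 12 mm, as it should be at full home.
- **At the stop:** the push force climbed to about 15 N with no further movement.
- **Bystanders:** the things on the bench look unmoved. The pliers are partly hidden by the arm, and I could not see the parts in the box once the lid was closed.

**What did not go as planned:**
- **Friction slide:** the first 10 mm or so of the slide happened by fingertip friction, before I reached the rib. The downward force was about 11 N at that point. The lid was flat, with its edge already going under the lip. Only the last 6 mm or so was pushed by the rib.
- **Push at the stop:** I pushed a little longer than needed against the end stop, which is where the 15 N was reached.

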